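# Fit the sanding drum onto the splined spindle

## Task

Make the bench spindle sander ready: take the sanding drum whose bore has four slots, turn it so that its slots match the four teeth of the spindle, and push it down over the spindle until it sits fully home on the round plate, twisting it a little to and fro if the teeth do not mesh at once. Keep hold of it until it is home rather than dropping it, then let go. Leave the look-alike drum with the plain round bore where it stands.

Things in the scene. Friction and masses are not known exactly. Their poses are not given: they have to be found in the camera images.
- drum: Sanding drum to fit: loose upright cylinder, 54 mm across, 60 mm tall, 0.15-0.31 kg, brown skin, aluminium hub, bore right through. The bore is a cross: four slots 13 mm wide along the drum's x and y axes, out to 40 mm diameter (same every quarter turn), with four teeth between them that leave a 26 mm circle clear. Origin: centre of its underside, z up. Grip it across its diameter at any yaw.
- round_drum: A look-alike to leave alone: same 54 mm diameter, 60 mm height and brown skin, but its bore is a plain round 26 mm hole. Origin: centre of its underside. It stands loose; the two drums may change places.
- sander: Round cast-iron sander plate, 170 mm across, 20 mm thick, fixed to the work surface, with the fixed upright steel spindle at its centre (it does not turn). Origin: centre of the plate's underside, on the work surface, z up; its x and y axes run along the spindle's four teeth. With the drum fully home, the drum's origin lies 20 mm above this origin.
- spindle_tip (a point): Top end of the spindle, 50 mm above the plate; axes as the sander's. Core 20 mm across, tapering over the top 10 mm to 8 mm. Four teeth 7 mm wide, along x and y both ways, reach out to 34 mm diameter, from the plate to 34 mm above it, with roof-shaped tops. Slots over teeth, the play is 3 mm sideways, 10 degrees in turning; unmeshed, the drum stops over 25 mm short of home.
Things that resemble listed ones, but are neither listed nor needed, are in the scene too. Leave any green look-alike of the drum alone.

How it is judged (in metres and radians):
On the way:
1. the slotted drum is pushed down home over the spindle with the fingers still holding it (z of drum in the frame of sander below 0.03 m and horizontal distance between drum and sander below 0.01 m and contact force between the fingers and drum above 0.5 N), for 0.1 s.
At the end, for the whole second after the job is handed in: The slotted drum is upright (within 10 degrees) and at rest around the spindle, its axis within 10 mm of the spindle's and its underside within 10 mm of the plate (z of drum in the frame of sander below 0.03 m and horizontal distance between drum and sander below 0.01 m and angle between drum's own z axis and vertical below 0.17 rad and linear speed of drum below 0.02 m/s); the robot touches nothing.
It fails at once if the round-bored drum is moved more than 40 mm (distance of round_drum from where it was at the start of the episode above 0.04 m).
It also fails if it takes over 38 s, if anything falls off the work surface, if the arm or the gripper's body presses on something with over 40 N, if the wrist force passes 120 N, or if a joint passes its speed limit or range.

## Robot

A 6-joint arm with a two-finger parallel gripper is mounted at the origin on the work surface. World frame = base frame: x ahead of the robot, y to its left, z up, the work surface at z = 0. Lengths are in m, angles in degrees, forces in N, time in s.
With the tool pointing down it reaches from about 0.4 to 0.825 m from the base axis. Payload 7 kg.
Tool frame: the origin (TCP) lies on the front face of the gripper's body, between the roots of the fingers; the fingertips stand 66 mm ahead of it and the grasp point (between the pads) lies 47 mm ahead of it; z points along the fingers, y is the line along which they close (so a half turn about z gives the same grasp; the last joint's range is limited). The gripper opens to 88 mm and grips with 3 to 60 N. Pads are 19 mm wide; open, the fingers measure 130 mm over their backs; the gripper's body (78 mm by 193 mm) begins 47 mm behind the grasp point.
Start: joints at [-57.806, 20.546, 0.682, 0, -70.136, -16.507], TCP at [0.182, -0.65, 0.292] pointing down, gripper open.
Joint ranges: [-176.03, 176.03], [-82.01, 121.73], [-58.28, 71.71], [-173.87, 95.51], [-174.79, -0.11], [-173.66, 173.66]. Speed limits (degrees/s): [136.94, 136.94, 172.46, 180, 180, 180].

## Interface

Orientations are given as [roll, pitch, yaw] about the fixed x, y, z axes, in that order (R = Rz(yaw) Ry(pitch) Rx(roll)).
In Python, from plant import ctrl gives the robot as it stands.
- The arm moves only by the tool send_rows, never from a script. Its argument "deltas" is a list of rows, each a list of 2 entries, a list of its own where there are three numbers: the shift along the tool's x, y, z each as a share of 800 mm, from -1 to 1, then the turn about the tool's z as a share of 90 degrees, from -1 to 1. A call has exactly 5 rows; each row is the pose to reach, as a shift and turn from the pose commanded when the call began, along the tool's axes at that moment; what a row does not reach only later rows make up. A row lasts 1/12 s, in which the tool goes at most 41.7 mm and 7.16 degrees, less where a joint would pass 70% of its speed; a pose out of reach is approached as far as the arm can. A call with a number of a shift or a turn outside -1 to 1 is refused whole. A call with a gripper value outside its range is refused whole. "gripper" is the opening, from 0 (shut) to 1 (fully open), set as the call begins (left out, the last holds). The fingers move at their own pace and stop on an object; the grip force is fixed at half the most. Time passes only in rows, so rows that repeat a pose let the fingers close, or fill a call up. It gives the time, the measured TCP pose, the force, the opening and the grip force at its end, in the units of the state.
- ctrl.get_obs(): the state, without advancing time (a new reading comes with each control period).
- ctrl.snapshot(name): name is "scene" or "top" or "wrist"; returns a dict with "color" (420x560x3 uint8, red, green, blue), "vertical_fov" (degrees; the focal length in pixels is half the picture's height over the tangent of half this angle, whatever the lens; pixels are square), "cx", "cy" (the principal point, pixels), "rvec" (rotation vector, rad) and "tvec" (3), from world to camera coordinates, as OpenCV has them. Camera axes: x right, y down, z forward; pixel columns grow to the right and rows downward; lengths in m; the calibration is good to about 2 mm. A picture is of the moment at which its call begins. There is no depth.
- ctrl.close_job(): hands the job in; it is judged then, once.
Trained networks look in a picture, given as the dict that the camera call returned (one of the last four; its "shot" number tells which), for a name from the list of things; names that differ only in an ending like _2 or _b are one class to them, and where a whole thing is asked for, a point or a joint stands for the part that bears it (a point fixed in the world has none). Each returns a list of dicts, best first, with "conf" (0 to 1); they miss things now and then, are a little off and sometimes report something else, mostly with a low value. They report only what shows in the picture. A call takes as long as a camera call. They do not tell look-alikes from the thing itself.
- ctrl.boxes_of(picture, thing): "xy" ([column, row] as shares, 0 to 1, of the picture: columns of its width, rows of its height, amid what is visible of it).
- ctrl.cut_out(picture, thing): "pixels" (420x560 bool, what is visible of it) and "xy" ([column, row] as shares, 0 to 1, of the picture: columns of its width, rows of its height, amid what is visible of it).
The state is a dict: "clock": time; "joint_pos": joint angles; "qvel": joint speeds; "tau": joint torques, N m; "tool_pos": TCP position; "orientation": TCP orientation; "force": force on the tool from outside, world axes, zero at the start; "moment": the same for the moment, N m; "opening": finger opening in m; "gripper_force": force on a finger pad.
Only numpy, scipy, OpenCV 4.12 (cv2) and the standard library are available. Lean on these libraries where they do the work, as an engineer would, in place of code of your own. Each camera call takes 0.05 s, during which the arm holds its last target. There are 200 camera calls.

## Working session

There is one attempt and no reset: what is moved stays moved. The work goes in short steps, Python scripts to look and compute and a tool call to move; the robot and the scene stay as the last step left them, time stands still between calls to the robot, and variables do not carry over. Pictures are saved under pics/ and viewed, at most 10 in all, crops included, and the job is handed in when it is done.

Besides the shell and the picture viewer there is one more tool, called after ">>>" by a JSON object that holds its "name" and its "arguments". send_rows: Moves the arm, as the interface text tells. Shift numbers are shares of 800 mm and turn numbers shares of 90 degrees, none past 1 either way. Its arguments: {"type":"object","properties":{"deltas":{"type":"array","items":{"type":"array"}},"gripper":{"type":"number"}},"required":["deltas"]}

```bash
ls; mkdir -p pics
cat > h.py <<'E'
import numpy as np, cv2
from plant import ctrl
def cam(s):
    R=cv2.Rodrigues(np.array(s["rvec"],float))[0]; t=np.array(s["tvec"],float).ravel()
    f=s["color"].shape[0]/2/np.tan(np.radians(s["vertical_fov"])/2)
    return R,t,f
def ray(s,u,v,z):
    R,t,f=cam(s); d=R.T@np.array([(u-s["cx"])/f,(v-s["cy"])/f,1]); c=-R.T@t
    return c+d*(z-c[2])/d[2]
def proj(s,P):
    R,t,f=cam(s); p=R@np.array(P,float)+t
    return np.array([s["cx"]+f*p[0]/p[2], s["cy"]+f*p[1]/p[2]])
E
python3 - <<'E'
from h import *
ims=[]
for n in ["scene","top"]:
    s=ctrl.snapshot(n); cv2.imwrite(f"pics/{n}0.png",s["color"][:,:,::-1])
    R,t,f=cam(s); print(n,f,-R.T@t, s.get('shot'), [k for k in s])
    for th in ["drum","round_drum","sander","spindle_tip"]:
        for zz in [d for d in ctrl.boxes_of(s,th)]:
            u,v=zz["xy"][0]*560,zz["xy"][1]*420
            print(th,round(zz["conf"],2),round(u),round(v),ray(s,u,v,.06 if 'drum' in th else .02).round(3))
print(ctrl.get_obs())
E
```

```text
pics
scene 481.27774635352546 [1.08430292 0.28489971 0.67585378] 1 ['color', 'vertical_fov', 'cx', 'cy', 'rvec', 'tvec', 'shot']
drum 0.86 355 311 [0.692 0.217 0.06 ]
drum 0.82 334 261 [0.62  0.155 0.06 ]
round_drum 0.63 335 199 [0.49  0.103 0.06 ]
sander 0.91 199 197 [ 0.565 -0.144  0.02 ]
spindle_tip 0.75 202 196 [ 0.561 -0.141  0.02 ]
top 387.066324915404 [0.41812427 0.01317964 0.72657169] 2 ['color', 'vertical_fov', 'cx', 'cy', 'rvec', 'tvec', 'shot']
drum 0.83 176 144 [0.665 0.206 0.06 ]
drum 0.82 208 180 [0.599 0.145 0.06 ]
round_drum 0.95 231 255 [0.466 0.097 0.06 ]
sander 0.86 370 216 [ 0.547 -0.153  0.02 ]
spindle_tip 0.92 368 218 [ 0.543 -0.148  0.02 ]
{'clock': 0.5, 'joint_pos': array([-5.78050396e+01,  2.05464362e+01,  6.78089411e-01, -1.34009947e-03,
       -7.01342388e+01, -1.65078741e+01]), 'qvel': array([ 0.04781376, -0.18493906,  0.04992112,  0.11692002,  0.05361299,
        0.05803405]), 'tau': array([ 1.11539885e-03, -5.81800032e+01,  2.93068528e+01,  6.99717969e+00,
        1.18676486e-02, -3.35568416e-05]), 'tool_pos': array([ 0.18248928, -0.64981543,  0.29212672]), 'orientation': array([ 1.79997163e+02,  4.73702737e-04, -1.64313369e+02]), 'force': array([-0.95414593,  0.1605583 , -0.51285365]), 'moment': array([ 0.00027123, -0.01282173, -0.03027146]), 'gripper_force': 0.0, 'opening': 0.08733794171371465}
```

Run:
```python
import cv2, numpy as np
t=cv2.imread("pics/top0.png"); s=cv2.imread("pics/scene0.png")
a=cv2.resize(t[110:290,140:440],(800,480),interpolation=cv2.INTER_CUBIC); cv2.imwrite("pics/c1.png",a)
b=cv2.resize(s[160:350,140:400],(800,585),interpolation=cv2.INTER_CUBIC); cv2.imwrite("pics/c2.png",b)
```

```text
(no output)
```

View pics/c1.png

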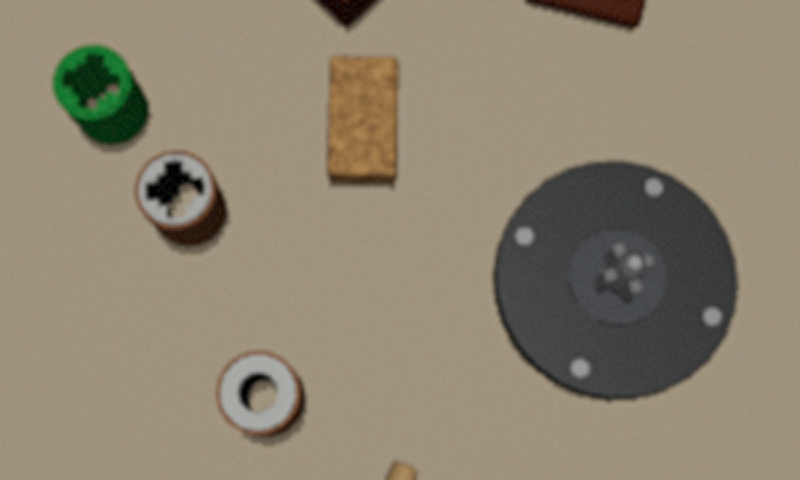

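View pics/c2.png

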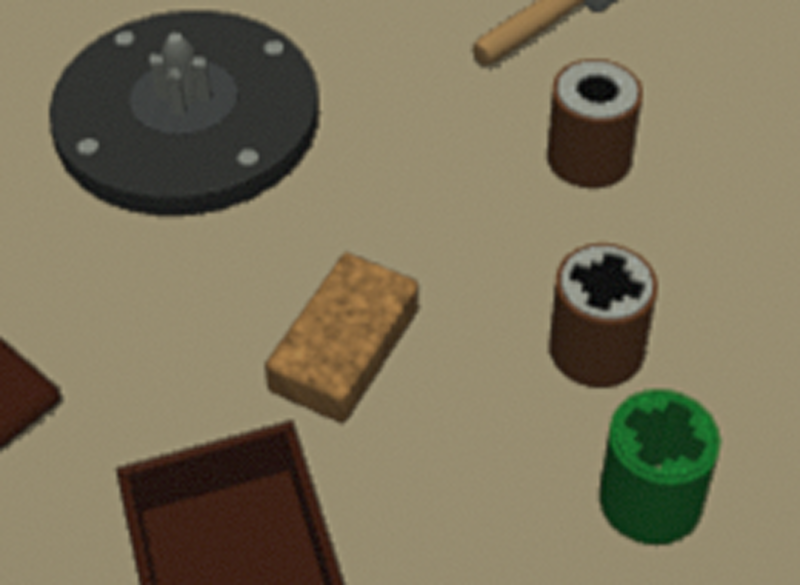

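Candidates in the top crop: green (93,83), a decoy; brown with cross bore (177,188), full-picture pixel (206,180), which is the drum to fit; brown with round bore (260,393), to be left alone. Next I rectify both views at the known heights for position and yaw.

```bash
cat >> h.py <<'E'
def rect(s,c,z,half=.04,n=290):
    W=[[c[0]+half,c[1]+half],[c[0]+half,c[1]-half],[c[0]-half,c[1]-half],[c[0]-half,c[1]+half]] # up=+x, left=+y
    src=np.float32([proj(s,[*w,z]) for w in W]); dst=np.float32([[0,0],[n,0],[n,n],[0,n]])
    return cv2.warpPerspective(s["color"],cv2.getPerspectiveTransform(src,dst),(n,n),flags=cv2.INTER_CUBIC)[:,:,::-1].copy()
def grid(im):
    n=im.shape[0]
    for k in (.25,.5,.75):
        a=int(n*k); cv2.line(im,(a,0),(a,n),(0,255,255),1); cv2.line(im,(0,a),(n,a),(0,255,255),1)
    return im
E
python3 - <<'E'
from h import *
rows=[]
for n in ["scene","top"]:
    s=ctrl.snapshot(n)
    # plate centre from mask
    m=ctrl.cut_out(s,"sander")[0]["pixels"].astype(np.uint8)
    # plate top: dark-plate outline
    ms=[d for d in ctrl.cut_out(s,"drum")]
    print(n,[ (np.array(d["xy"])*[560,420]).round(1) for d in ms])
    cnt=max(cv2.findContours(m,0,2)[0],key=cv2.contourArea)
    (cx,cy),ax,an=cv2.fitEllipse(cnt); print("plate ell",cx,cy,ax,ray(s,cx,cy,.012).round(4))
    rows.append(np.hstack([grid(rect(s,(.603,.146),.06)),grid(rect(s,(.547,-.15),.054))]))
cv2.imwrite("pics/r1.png",np.vstack(rows))
E
```

```text
scene [array([354.2, 310.5]), array([337.2, 262.9])]
plate ell 199.89930725097656 196.01548767089844 (66.42655181884766, 88.27310943603516) [ 0.5562 -0.1499  0.012 ]Traceback (most recent call last):
  File "<stdin>", line 6, in <module>
IndexError: list index out of range
```

Run:
```python
from h import *
rows=[]
for n in ["scene","top"]:
    s=ctrl.snapshot(n)
    for d in ctrl.cut_out(s,"sander")[:1]:
        cnt=max(cv2.findContours(d["pixels"].astype(np.uint8),0,2)[0],key=cv2.contourArea)
        (cx,cy),ax,an=cv2.fitEllipse(cnt); print(n,"plate ell",cx,cy,ax,ray(s,cx,cy,.014).round(4))
    rows.append(np.hstack([grid(rect(s,(.603,.146),.06)),grid(rect(s,(.547,-.15),.054))]))
cv2.imwrite("pics/r1.png",np.vstack(rows))
```

```text
scene plate ell 199.752197265625 195.96046447753906 (66.22595977783203, 88.890869140625) [ 0.5578 -0.1489  0.014 ]
top plate ell 370.0526123046875 214.3579559326172 (89.18025970458984, 92.02851104736328) [ 0.5504 -0.1536  0.014 ]
```

View pics/r1.png

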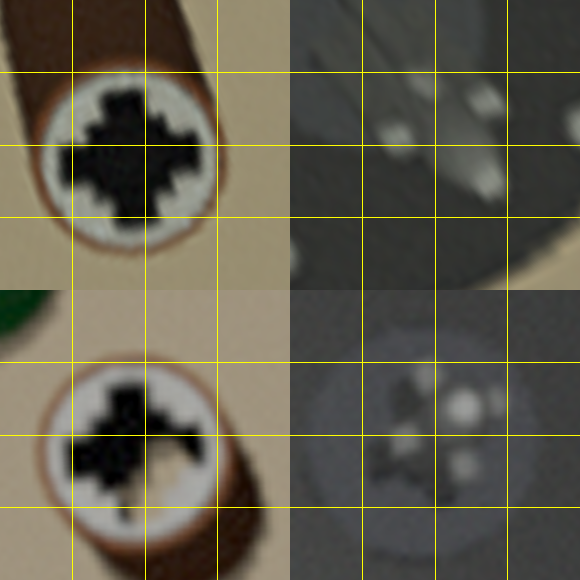

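The drum is at about (0.599, 0.150) with yaw +6°. The spindle is at about (0.552, −0.153) with yaw +22.6°. I'll move over the drum with the fingers across the direction to the green decoy (tool yaw −140°).

>>> {"name": "send_rows", "arguments": {"deltas": [[[-0.772,0.821,0.06],-0.27],[[-0.772,0.821,0.06],-0.27],[[-0.772,0.821,0.06],-0.27],[[-0.772,0.821,0.06],-0.27],[[-0.772,0.821,0.06],-0.27]], "gripper": 1}}

```text
clock: 1.37
tool_pos: [0.2791, -0.4638, 0.281]
orientation: [-180.0, 0.0, -139.8]
force: [1.5, 0.6, 0.9]
opening: 0.0876
gripper_force: 0.0
```

```bash
cat >> h.py <<'E'
def togo(x,y,z,yaw):
    o=ctrl.get_obs(); p=np.array(o["tool_pos"]); yw=o["orientation"][2]; a=np.radians(yw)
    d=np.array([x,y,z])-p
    X=np.array([np.cos(a),np.sin(a),0]);Y=np.array([np.sin(a),-np.cos(a),0])
    dy=-((yaw-yw+180)%360-180)
    print("t",round(o["clock"],2),"pos",p.round(4),"rpy",np.round(o["orientation"],2),"F",np.round(o["force"],1),"open",round(o["opening"],4),"gf",round(o["gripper_force"],1))
    print("shares",(np.array([X@d,Y@d,-d[2]])/.8).round(4),"turn",round(dy/90,3))
E
python3 -c "
from h import *
togo(.599,.15,.24,-140)"
```

```text
t 1.37 pos [ 0.2791 -0.4638  0.281 ] rpy [-179.98    0.   -139.84] F [1.5 0.6 0.9] open 0.0876 gf 0.0
shares [-0.8004  0.3284  0.0513] turn 0.002
```

>>> {"name": "send_rows", "arguments": {"deltas": [[[-0.8,0.328,0.051],0],[[-0.8,0.328,0.051],0],[[-0.8,0.328,0.051],0],[[-0.8,0.328,0.051],0],[[-0.8,0.328,0.051],0]]}}

```text
clock: 1.78
tool_pos: [0.3759, -0.2795, 0.2692]
orientation: [-179.9, 0.0, -140.0]
force: [0.7, -0.9, 0.5]
opening: 0.0876
gripper_force: 0.0
```

>>> {"name": "send_rows", "arguments": {"deltas": [[[-0.56,0.23,0.036],0],[[-0.56,0.23,0.036],0],[[-0.56,0.23,0.036],0],[[-0.56,0.23,0.036],0],[[-0.56,0.23,0.036],0]]}}

```text
clock: 2.2
tool_pos: [0.4726, -0.095, 0.2569]
orientation: [-180.0, 0.1, -140.0]
force: [0.8, -1.1, 0.6]
opening: 0.0877
gripper_force: 0.0
```

```bash
python3 -c "
from h import *
togo(.599,.15,.24,-140)"
```

```text
t 2.2 pos [ 0.4726 -0.095   0.2569] rpy [-1.7996e+02  7.0000e-02 -1.3999e+02] F [ 0.8 -1.1  0.6] open 0.0877 gf 0.0
shares [-0.3179  0.133   0.0212] turn 0.0
```

>>> {"name": "send_rows", "arguments": {"deltas": [[[-0.295,0.124,0.02],0],[[-0.295,0.124,0.02],0],[[-0.295,0.124,0.02],0],[[-0.295,0.124,0.02],0],[[-0.295,0.124,0.02],0]]}}

```text
clock: 2.62
tool_pos: [0.5678, 0.0899, 0.2437]
orientation: [-180.0, 0.0, -140.0]
force: [0.2, -1.4, 0.2]
opening: 0.0877
gripper_force: 0.0
```

```bash
python3 -c "
from h import *
s=ctrl.snapshot('wrist');togo(.599,.15,.24,-140)"
```

```text
t 2.67 pos [0.5713 0.095  0.2428] rpy [-1.7994e+02  1.3000e-01 -1.3985e+02] F [6.8 5.4 2.8] open 0.0874 gf 0.0
shares [-0.0708  0.0302  0.0035] turn 0.002
```

>>> {"name": "send_rows", "arguments": {"deltas": [[[-0.07,0.03,0.003],0],[[-0.07,0.03,0.003],0],[[-0.07,0.03,0.003],0],[[-0.07,0.03,0.003],0],[[-0.07,0.03,0.003],0]]}}

```text
clock: 3.08
tool_pos: [0.5943, 0.1419, 0.2408]
orientation: [180.0, -0.0, -140.0]
force: [-0.5, -0.6, 0.4]
opening: 0.0878
gripper_force: 0.0
```

Run:
```python
from h import *
s=ctrl.snapshot('wrist')
togo(.599,.15,.24,-140)
print([(d["xy"],d["conf"]) for d in ctrl.boxes_of(s,"drum")], proj(s,[.599,.15,.06]))
R,t,f=cam(s); print(-R.T@t,f)
cv2.imwrite("pics/w1.png",np.hstack([s["color"][:,:,::-1][:290],grid(rect(s,(.599,.15),.06))])[:,:850])
im=cv2.imread("pics/w1.png"); cv2.imwrite("pics/w1.png",cv2.resize(im,(800,int(im.shape[0]*800/im.shape[1]))))
cv2.imwrite("pics/w1full.png",s["color"][:,:,::-1])
```

```text
t 3.13 pos [0.5943 0.1415 0.2411] rpy [ 1.7999e+02 -2.0000e-02 -1.4004e+02] F [-1.2 -0.3 -0.1] open 0.0876 gf 0.0
shares [-0.0114  0.0043  0.0013] turn -0.0
[([0.5114, 0.674], 0.98), ([0.5045, 0.5129], 0.93)] [283.38728386 218.79902047]
[0.53141841 0.09035794 0.33269645] 316.699963976303
```

View pics/w1.png

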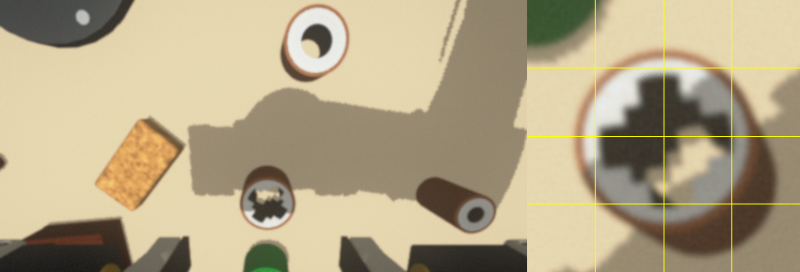

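The wrist view confirms the cross-bore drum at (267,200) of the view, centre ≈ (0.5985, 0.1493), yaw ≈ 5–6°. The green decoy lies clear of the fingers. I'll descend.

>>> {"name": "send_rows", "arguments": {"deltas": [[[-0.0102,0.0042,0.03],0],[[-0.0102,0.0042,0.08],0],[[-0.0102,0.0042,0.12],0],[[-0.0102,0.0042,0.16],0],[[-0.0102,0.0042,0.19],0]]}}

```text
clock: 3.6
tool_pos: [0.5977, 0.1486, 0.0871]
orientation: [180.0, -0.1, -140.1]
force: [-0.2, 0.0, -1.2]
opening: 0.0875
gripper_force: 0.0
```

```bash
python3 -c "
from h import *
ctrl.snapshot('wrist');togo(.5985,.1493,.087,-140)"
```

```text
t 3.65 pos [0.5957 0.1477 0.0828] rpy [ 179.87   -0.41 -140.15] F [-2.6 -0.7 -4.4] open 0.0875 gf 0.0
shares [-0.004  -0.0007 -0.0052] turn -0.002
```

>>> {"name": "send_rows", "arguments": {"deltas": [[[-0.002,0,0],0],[[-0.002,0,0],0],[[-0.002,0,0],0],[[-0.002,0,0],0],[[-0.002,0,0],0]], "gripper": 0}}

```text
clock: 4.07
tool_pos: [0.6007, 0.1513, 0.0909]
orientation: [-180.0, 0.2, -140.0]
force: [-0.1, -0.9, 0.5]
opening: 0.0597
gripper_force: 0.0
```

>>> {"name": "send_rows", "arguments": {"deltas": [[[0,0,0],0],[[0,0,0],0],[[0,0,0],0],[[0,0,0],0],[[0,0,0],0]]}}

```text
clock: 4.48
tool_pos: [0.6005, 0.1513, 0.0905]
orientation: [-180.0, 0.1, -140.0]
force: [-2.1, -0.2, 7.5]
opening: 0.0541
gripper_force: 30.0
```

```bash
python3 -c "
from h import *
togo(.5985,.1493,.24,-140)"
```

```text
t 4.48 pos [0.6005 0.1513 0.0905] rpy [-1.7996e+02  1.0000e-01 -1.3998e+02] F [-2.1 -0.2  7.5] open 0.0541 gf 30.0
shares [ 0.0036 -0.0003 -0.1869] turn 0.0
```

>>> {"name": "send_rows", "arguments": {"deltas": [[[0,0,-0.03],0],[[0,0,-0.07],0],[[0,0,-0.11],0],[[0,0,-0.15],0],[[0,0,-0.17],0]]}}

```text
clock: 4.9
tool_pos: [0.6009, 0.1514, 0.2295]
orientation: [-179.9, 0.3, -140.0]
force: [0.1, 0.7, -1.6]
opening: 0.0541
gripper_force: 30.0
```

```bash
python3 -c "
from h import *
togo(.552,-.153,.23,-123.4)"
```

```text
t 4.9 pos [0.6009 0.1514 0.2295] rpy [-179.92    0.26 -139.98] F [ 0.1  0.7 -1.6] open 0.0541 gf 30.0
shares [ 0.2914 -0.2521 -0.0007] turn -0.184
```

>>> {"name": "send_rows", "arguments": {"deltas": [[[0.02,-0.018,0],-0.02],[[0.05,-0.045,0],-0.05],[[0.085,-0.075,0],-0.09],[[0.12,-0.105,0],-0.14],[[0.155,-0.135,0],-0.184]]}}

```text
clock: 5.32
tool_pos: [0.5734, -0.0127, 0.225]
orientation: [180.0, 0.0, -123.2]
force: [0.1, -0.4, -2.3]
opening: 0.054
gripper_force: 30.0
```

```bash
python3 -c "
from h import *
togo(.552,-.153,.23,-123.4)"
```

```text
t 5.32 pos [ 0.5734 -0.0127  0.225 ] rpy [ 179.97    0.   -123.19] F [ 0.1 -0.4 -2.3] open 0.054 gf 30.0
shares [ 0.1614 -0.0737 -0.0062] turn 0.002
```

>>> {"name": "send_rows", "arguments": {"deltas": [[[0.04,-0.018,-0.002],0],[[0.08,-0.036,-0.004],0],[[0.115,-0.053,-0.006],0],[[0.14,-0.065,-0.006],0],[[0.15,-0.07,-0.006],0]]}}

```text
clock: 5.73
tool_pos: [0.5538, -0.145, 0.2299]
orientation: [180.0, -0.0, -123.6]
force: [0.2, 0.6, -2.0]
opening: 0.0543
gripper_force: 30.0
```

Run:
```python
from h import *
im={n:ctrl.snapshot(n) for n in ("wrist","scene","top")}
togo(.552,-.153,.23,-123.4)
p=np.array(ctrl.get_obs()["tool_pos"])
zt=p[2]-.0905+.06
print(proj(im["wrist"],[p[0],p[1],zt]),proj(im["scene"],[p[0],p[1],zt]),proj(im["top"],[p[0],p[1],zt]),proj(im["wrist"],[.552,-.153,.054]),proj(im["scene"],[.552,-.153,.054]))
for n in im: cv2.imwrite(f"pics/{n}2.png",im[n]["color"][:,:,::-1])
w=im["wrist"]["color"][:,:,::-1]; s=im["scene"]["color"][:,:,::-1]
cv2.imwrite("pics/m2.png",np.vstack([np.hstack([cv2.resize(w,(400,300)),cv2.resize(s[60:270,100:380],(400,300))]),
 np.hstack([grid(rect(im["scene"],p,zt,.04,300)),np.zeros((300,100,3),np.uint8),grid(rect(im["wrist"],(.552,-.153),.054,.04,300)),np.zeros((300,100,3),np.uint8)])]))
```

```text
t 5.88 pos [ 0.5546 -0.1428  0.2297] rpy [ 179.97    0.   -123.55] F [-0.1 -0.3 -2.5] open 0.054 gf 30.0
shares [ 0.0124 -0.0044 -0.0004] turn -0.002
[279.58255522 309.50045228] [191.58949785 117.31230571] [392.56070939 187.6806719 ] [276.19785732 202.29420404] [197.29781402 178.4069343 ]
```

View pics/m2.png

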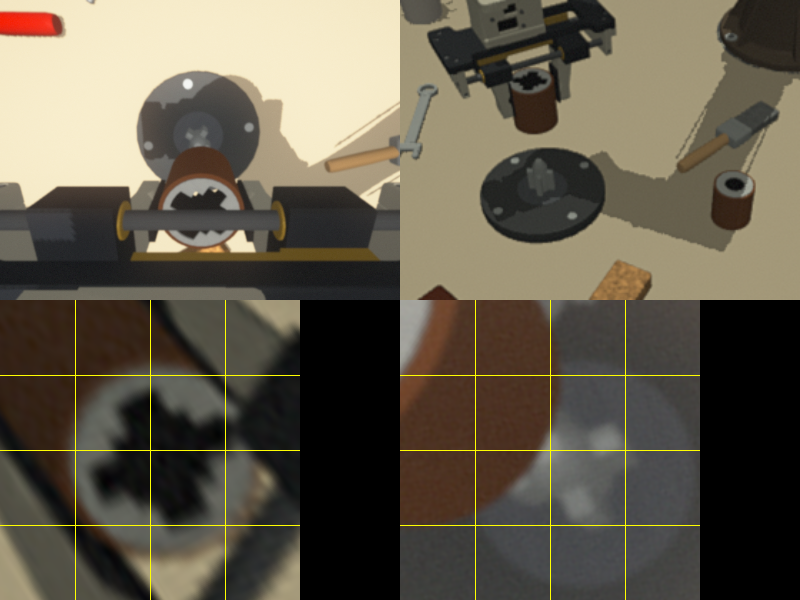

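Held drum: axis ≈ TCP + 2.8 mm along tool x, yaw ≈ 22.7°, which already matches the spindle. I'll refine the plate centre by a silhouette fit in the first pictures.

Run:
```python
from h import *
from scipy.optimize import minimize
th=np.linspace(0,2*np.pi,90)
for n in ("scene","top"):
    s=ctrl.snapshot(n); g=cv2.imread(f"pics/{n}0.png"); 
    u,v=proj(s,[.55,-.153,.02]).astype(int)
    m=(g.max(2)<105).astype(np.uint8); m=cv2.morphologyEx(m,cv2.MORPH_OPEN,np.ones((3,3)))
    k,lab=cv2.connectedComponents(m); l=np.bincount(lab[v-35:v+35,u-35:u+35].ravel())[1:].argmax()+1
    c=max(cv2.findContours((lab==l).astype(np.uint8),0,1)[0],key=cv2.contourArea)
    h=cv2.convexHull(c)[:,0,:].astype(np.float32)
    def hull(q): 
        P=[proj(s,[q[0]+.085*np.cos(a),q[1]+.085*np.sin(a),z]) for z in (0,.02) for a in th]
        return cv2.convexHull(np.float32(P))
    def cost(q):
        H=hull(q); d=np.array([cv2.pointPolygonTest(H,(float(a),float(b)),True) for a,b in h]); 
        return (d-np.median(d)).__abs__().mean() 
    r=minimize(cost,[.551,-.153],method="Nelder-Mead",options=dict(xatol=1e-5,initial_simplex=[[.551,-.153],[.555,-.153],[.551,-.149]]))
    print(n,r.x.round(4),r.fun,cv2.contourArea(h),cv2.contourArea(hull(r.x)))
    # tip/teeth projections for given centre
o=ctrl.get_obs(); print(o["clock"],o["tool_pos"])
```

```text
scene [ 0.5512 -0.1532] 0.13750980899892726 4634.5 4799.450624648482
top [ 0.5509 -0.1538] 0.13869075779939444 6357.0 6622.368319938192
5.9833 [ 0.55495463 -0.14170113  0.22974314]
```

```bash
python3 -c "
from h import *
togo(.5525,-.1512,.185,-123.5)"
```

```text
t 5.98 pos [ 0.555  -0.1417  0.2297] rpy [ 1.7999e+02  1.0000e-02 -1.2344e+02] F [-0.6 -0.2 -2.1] open 0.0539 gf 30.0
shares [ 0.0116 -0.004   0.0559] turn 0.001
```

>>> {"name": "send_rows", "arguments": {"deltas": [[[0.006,-0.002,0.01],0],[[0.0116,-0.004,0.03],0],[[0.0116,-0.004,0.05],0],[[0.0116,-0.004,0.056],0],[[0.0116,-0.004,0.056],0]]}}

```text
clock: 6.4
tool_pos: [0.5516, -0.1514, 0.1832]
orientation: [179.8, -0.1, -123.4]
force: [-0.6, -0.2, -1.6]
opening: 0.0539
gripper_force: 30.0
```

>>> {"name": "send_rows", "arguments": {"deltas": [[[0,0,0],0],[[0,0,0],0],[[0,0,0],0],[[0,0,0],0],[[0,0,0],0]]}}

```text
clock: 6.82
tool_pos: [0.5527, -0.1519, 0.1856]
orientation: [-180.0, 0.0, -123.4]
force: [0.1, -0.3, -2.6]
opening: 0.054
gripper_force: 30.0
```

```bash
python3 -c "
from h import *
togo(.5525,-.1512,.145,-123.5)"
```

```text
t 6.82 pos [ 0.5527 -0.1519  0.1856] rpy [-1.7995e+02  3.0000e-02 -1.2345e+02] F [ 0.1 -0.3 -2.6] open 0.054 gf 30.0
shares [-0.0006  0.0007  0.0508] turn 0.001
```

>>> {"name": "send_rows", "arguments": {"deltas": [[[-0.0006,0.0006,0.01],0],[[-0.0006,0.0006,0.02],0],[[-0.0006,0.0006,0.03],0],[[-0.0006,0.0006,0.04],0],[[-0.0006,0.0006,0.046],0]]}}

```text
clock: 7.23
tool_pos: [0.5517, -0.1513, 0.1465]
orientation: [179.9, -0.1, -123.5]
force: [-0.7, 0.2, -2.7]
opening: 0.0543
gripper_force: 30.0
```

>>> {"name": "send_rows", "arguments": {"deltas": [[[0,0,0.003],0],[[0,0,0.006],0],[[0,0,0.009],0],[[0,0,0.012],0],[[0,0,0.015],0]]}}

```text
clock: 7.65
tool_pos: [0.5525, -0.1513, 0.1363]
orientation: [-180.0, 0.0, -123.4]
force: [0.8, 0.9, -2.6]
opening: 0.0542
gripper_force: 30.0
```

```bash
python3 -c "
from h import *
togo(.5525,-.1512,.11,-123.5);print(ctrl.get_obs()['moment'])"
```

```text
t 7.65 pos [ 0.5525 -0.1513  0.1363] rpy [-1.7997e+02  2.0000e-02 -1.2345e+02] F [ 0.8  0.9 -2.6] open 0.0542 gf 30.0
shares [-0.      0.0001  0.0329] turn 0.001
[ 0.07587912  0.03680525 -0.01270121]
```

The underside is at ≈46 mm, already below the tooth tops (54 mm), with no contact force, so it has meshed. Pushing home.

>>> {"name": "send_rows", "arguments": {"deltas": [[[0,0,0.006],0],[[0,0,0.012],0],[[0,0,0.018],0],[[0,0,0.024],0],[[0,0,0.029],0]]}}

```text
clock: 8.07
tool_pos: [0.5522, -0.1512, 0.1123]
orientation: [180.0, -0.0, -123.5]
force: [0.1, -0.8, -2.1]
opening: 0.0544
gripper_force: 30.0
```

>>> {"name": "send_rows", "arguments": {"deltas": [[[0,0,0.0015],0],[[0,0,0.003],0],[[0,0,0.004],0],[[0,0,0.004],0],[[0,0,0.004],0]]}}

```text
clock: 8.48
tool_pos: [0.5521, -0.1513, 0.1105]
orientation: [180.0, -0.0, -123.4]
force: [-4.8, 0.3, 5.9]
opening: 0.0545
gripper_force: 30.0
```

Run:
```python
from h import *
togo(.5525,-.1512,.11,-123.5)
s=ctrl.snapshot('scene'); cv2.imwrite("pics/s3.png",cv2.resize(s["color"][100:260,100:310,::-1],(787,600)))
```

```text
t 8.48 pos [ 0.5521 -0.1513  0.1105] rpy [ 1.8000e+02 -1.0000e-02 -1.2344e+02] F [-4.8  0.3  5.9] open 0.0545 gf 30.0
shares [-0.0004 -0.0003  0.0007] turn 0.001
```

View pics/s3.png

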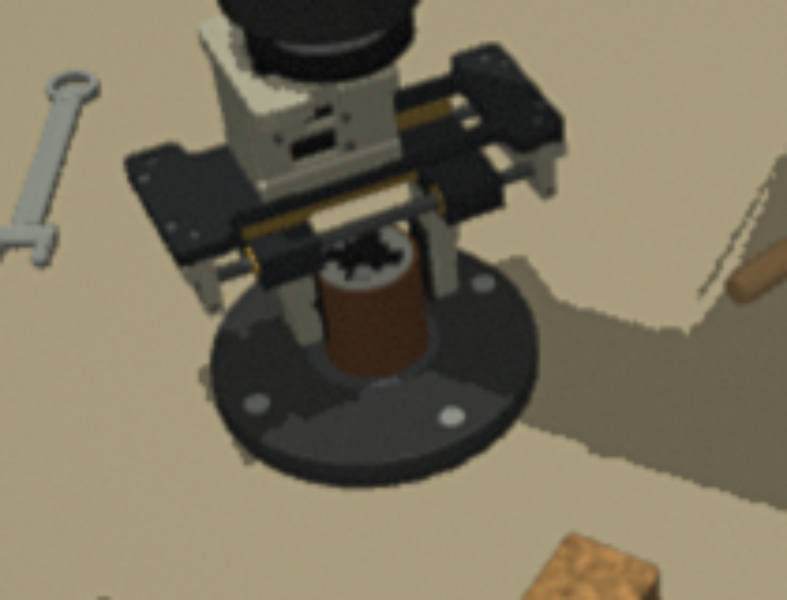

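The crop shows the drum seated on the plate (underside near (375,370)), still held. The rising force says it is home. Now I'll open and retreat.

>>> {"name": "send_rows", "arguments": {"deltas": [[[0,0,0],0],[[0,0,0],0],[[0,0,0],0],[[0,0,0],0],[[0,0,0],0]], "gripper": 1}}

```text
clock: 8.95
tool_pos: [0.5525, -0.1513, 0.1099]
orientation: [-180.0, 0.0, -123.5]
force: [0.7, 0.0, 0.5]
opening: 0.0821
gripper_force: 0.0
```

>>> {"name": "send_rows", "arguments": {"deltas": [[[0,0,0],0],[[0,0,0],0],[[0,0,0],0],[[0,0,0],0],[[0,0,0],0]]}}

```text
clock: 9.37
tool_pos: [0.5524, -0.1513, 0.1098]
orientation: [-180.0, -0.0, -123.5]
force: [-0.3, -0.0, -0.2]
opening: 0.0875
gripper_force: 0.0
```

>>> {"name": "send_rows", "arguments": {"deltas": [[[0,0,-0.02],0],[[0,0,-0.05],0],[[0,0,-0.09],0],[[0,0,-0.13],0],[[0,0,-0.15],0]]}}

```text
clock: 9.78
tool_pos: [0.5536, -0.1515, 0.2339]
orientation: [-179.8, 0.1, -123.4]
force: [2.1, 0.3, -0.1]
opening: 0.0876
gripper_force: 0.0
```

>>> {"name": "send_rows", "arguments": {"deltas": [[[0,0,0],0],[[0,0,0],0],[[0,0,0],0],[[0,0,0],0],[[0,0,0],0]]}}

```text
clock: 10.2
tool_pos: [0.5518, -0.1513, 0.2286]
orientation: [179.9, -0.1, -123.5]
force: [0.4, -0.4, -0.3]
opening: 0.0878
gripper_force: 0.0
```

Run:
```python
from h import *
togo(.5525,-.1512,.23,-123.5)
s=ctrl.snapshot('scene'); print(proj(s,[.551,-.1535,.05]))
cv2.imwrite("pics/s4.png",cv2.resize(s["color"][100:260,100:310,::-1],(787,600)))
```

```text
t 10.2 pos [ 0.5518 -0.1513  0.2286] rpy [ 1.7990e+02 -7.0000e-02 -1.2346e+02] F [ 0.4 -0.4 -0.3] open 0.0878 gf 0.0
shares [-0.0005 -0.0007 -0.0017] turn 0.0
[197.61069871 179.55308791]
```

View pics/s4.png

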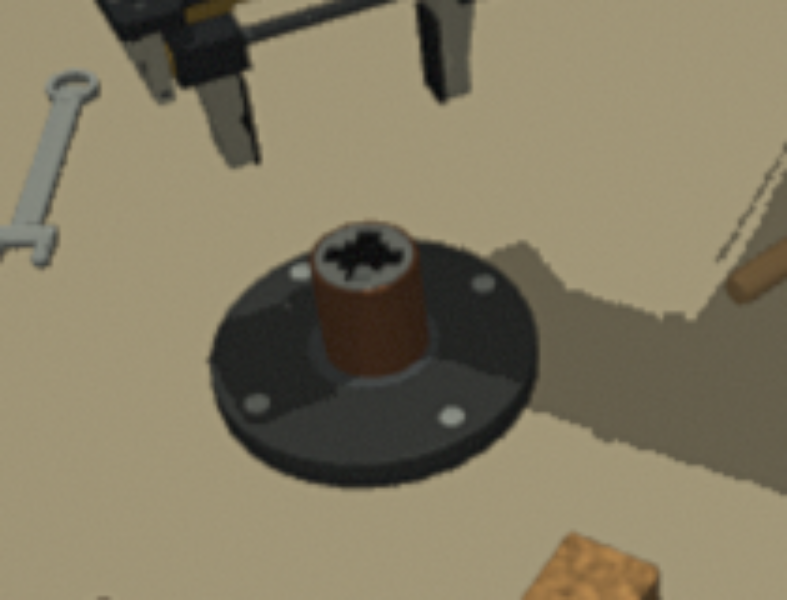

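The drum stands upright and seated at (370,300) of the crop, and the gripper is clear of it.

```bash
python3 -c "
from plant import ctrl
print(ctrl.close_job())"
```

```text
the job is handed in; nothing more can be done
None
```

The slotted drum is fully home over the spindle and was held until it seated; I then let go and handed the job in at about 10 s, without touching the round-bore or green drums (no verdict was returned).

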